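# Slide the cordless bench lamp home into its charging dock

### The job

Put the cordless lamp with the frosted bulb on charge: slide it upright across the bench into the mouth of its grey charging dock until its foot is fully home against the back of the dock, and leave it standing there. Push it gently and low, by its round foot only - the tall stem, brass lampholder and glass bulb must not be touched - without tipping, squeezing or lifting it, and leave everything else on the bench where it is.

Things in the scene. Friction and masses are not known exactly. Their poses are not given: they have to be found in the camera images.
- lamp: the cordless lamp, loose, 0.45 to 0.75 kg, 211 mm tall; listed by its foot: a black upright cylinder 66 mm in diameter, 30 mm tall, with a brass band round it, flat on the bench. Origin: centre of the foot's underside, on the bench; z up. Its heading is of no account (round foot). Friction on the bench 0.5 to 0.7: a push higher than about 45 mm tips it
- lamp_top: what stands on the foot (rigid with it, same origin as the lamp: centre of the foot's underside): steel stem 18 mm in diameter from 30 to 94 mm up, brass bayonet lampholder 37 mm in diameter from 94 to 140 mm up, frosted bulb 45 mm in diameter, widest 185 mm up, top 211 mm up. Fragile, not to be touched
- dock: grey charging dock fixed to the bench, its mouth to the robot's right (-y, give or take 20 degrees). Origin: the point on the bench where the centre of the lamp's foot stands when fully home; +x points into the dock (the way to push), y across, z up. The foot stops at the face, at x = +33 mm, of a block 100 mm wide, 62 mm deep, 42 mm tall
- dock_mouth (a point): middle of the dock's mouth on the bench, 26 mm before the dock's origin, axes as the dock's. Two side arms 22 mm tall, 72 mm apart, reach from the block to 12 mm before the dock's origin, then flare out to 82 mm apart at this point. The bench runs in without a step; when the lamp is home its foot still stands 7 mm out past this point
- extractor: red cartridge extraction tool lying flat, 145 x 64 x 12 mm, origin under its crossbar near mid-length, loose; leave alone
- shell: cream half of a plastic case, open upwards, 85 x 150 x 24 mm, origin under its centre, loose; leave alone
- rubber_block: black rubber foot-pad block, 32 x 52 x 22 mm, origin under its centre, loose; leave alone
- spool: brass solder spool hub standing upright, 52 mm in diameter, 45 mm tall, origin under its centre, loose; leave alone
- cleaner_can: upright spray can of contact cleaner, white with a green band and red cap, 52 mm in diameter, 174 mm tall, origin under its centre, loose; leave alone
- cartridge: grey cartridge lying flat, 66 x 100 x 16 mm, origin under its centre, loose; leave alone
- driver: screwdriver lying flat, about 160 mm long, loose; leave alone
Things that resemble listed ones, but are neither listed nor needed, are in the scene too. There is more than one size of the dock; the job needs the smallest. What is shaped like the lamp but purple is not meant.

How it is judged (in metres and radians):
At the end, for the whole second after the job is handed in: The lamp stands upright and still on the bench between the dock's arms, its foot within 5 mm of full depth against the back wall (foot centre within 5 mm of the dock's origin along x, 7 mm across) (x of lamp in the frame of dock between -0.005 and 0.004 m and y of lamp in the frame of dock between -0.007 and 0.007 m and angle between lamp's own z axis and vertical below 0.06 rad and height (world z) of lamp below 0.004 m and linear speed of lamp below 0.02 m/s); the robot touches nothing.
It fails at once if the lamp was tipped (more than 0.2 rad) (angle between lamp's own z axis and vertical above 0.2 rad).
It fails at once if the lamp was lifted off the bench (height (world z) of lamp above 0.01 m).
It fails at once if the robot touched the stem, lampholder or bulb (contact force between any of the fingers, the arm and lamp_top above 0.5 N).
It fails at once if the foot was squeezed or shoved hard (over 30 N) (contact force between the fingers and lamp above 30 N).
It fails at once if something else on the bench was moved by more than 15 mm (distance of any of extractor, shell, rubber_block, spool, cleaner_can, cartridge, driver from where it was at the start of the episode above 0.015 m).
It also fails if it takes over 58 s, if anything falls off the work surface, if the arm or the gripper's body presses on something with over 40 N, if the wrist force passes 120 N, or if a joint passes its speed limit or range.

### The arm

A 6-joint arm with a two-finger parallel gripper is mounted at the origin on the work surface. World frame = base frame: x ahead of the robot, y to its left, z up, the work surface at z = 0. Lengths are in m, angles in degrees, forces in N, time in s.
With the tool pointing down it reaches from about 0.3 to 0.75 m from the base axis. Payload 8.5 kg.
Tool frame: the origin (TCP) lies between the finger pads; the fingertips stand 8 mm ahead of it and the grasp point (between the pads) lies 11 mm behind it; y points along the fingers, z is the direction in which the jaws open and shut, and the axes are right-handed (so a half turn about y gives the same grasp; the last joint's range is limited). The gripper opens to 85 mm and grips with 20 to 120 N. Pads are 22 mm wide; open, the fingers measure 114 mm over their backs; the gripper's body (76 mm by 85 mm) begins 54 mm behind the grasp point. The pads swing forward as they close: fully open they stand 13 mm farther back than shut.
Start: joints at [63.467, 21.807, 74.336, -0, 83.858, -12.336], TCP at [0.135, 0.533, 0.239] pointing down, gripper open.
Joint ranges: [-178.18, 178.18], [-50.72, 133.34], [12.68, 142.11], [-81.47, 261.47], [9.98, 163.14], [-165.26, 165.26]. Speed limits (degrees/s): [136.94, 136.94, 180, 180, 180, 180].

### API

Orientations are given as a 3x3 rotation matrix whose columns are the frame's x, y, z axes.
In Python, from rig import env, get_image gives the robot as it stands.
- The arm moves only by the tool move_arm, never from a script. Its argument "targets" is one flat list of numbers, 6 for each row, row after row: the shift along the tool's x, y, z in mm, then the turn, a rotation vector about the tool's x, y, z in rad. A call has exactly 5 rows; each row shifts and turns the commanded pose from where the row before left it, along the tool's axes as they then stand; what a row does not reach is not made up. A row lasts 1/8 s, in which the tool goes at most 62.5 mm and 10.7 degrees, less where a joint would pass 70% of its speed; a pose out of reach is approached as far as the arm can. A call is refused whole if a number of a shift passes 62.5 or a number of a turn 0.188, either way. A call with a gripper value outside its range is refused whole. "hand" is the opening, from -1 (shut) to 1 (fully open), so that 0 is half open, set as the call begins (left out, the last holds). The fingers move at their own pace and stop on an object; "squeeze" is the grip in N (left out, the last holds). Time passes only in rows, so rows that do not move let the fingers close, or fill a call up. It gives the time, the measured TCP pose, the force and the opening at its end, in the units of the state.
- env.observe(): the state, without advancing time (a new reading comes with each control period).
- get_image(name): name is "side" or "top" or "wrist"; returns a dict with "pixels" (420x560x3 uint8, red, green, blue), "z_map" (420x560 float32, m along the optical axis (not along the pixel's ray), 0 where there is no reading), "intrinsics" (3x3 intrinsics, pixels), "R" (3x3) and "t" (3): a world point X has camera coordinates R X + t; the wrist camera has in their place "mount" (4x4, takes a point from camera to tool coordinates, whose origin is the TCP and whose axes are the tool frame's). Camera axes: x right, y down, z forward; pixel columns grow to the right and rows downward; lengths in m; the calibration is good to about 2 mm. The wrist camera is an equidistant fisheye: a pixel r from the principal point sees the ray r / f radians off the axis. A picture is of the moment at which its call begins: read the wrist's pose just before it.
- env.close_job(): hands the job in, once; it reports no verdict.
The state is a dict: "time_s": time; "q": joint angles; "qvel": joint speeds; "joint_efforts": joint torques, N m; "position": TCP position; "tool_rot": TCP orientation; "ft_force": force on the tool from outside, world axes, zero at the start; "wrist_torque": the same for the moment, N m; "grip_width": finger opening in m.
Only numpy, scipy, OpenCV 4.12 (cv2) and the standard library are available. Lean on these libraries where they do the work, as an engineer would, in place of code of your own. Each camera call takes 0.05 s, during which the arm holds its last target.

## Working session

There is one attempt and no reset: what is moved stays moved. The work goes in short steps, Python scripts to look and compute and a tool call to move; the robot and the scene stay as the last step left them, time stands still between calls to the robot, and variables do not carry over. Pictures are saved under pics/ and viewed, and the job is handed in when it is done.

Besides the shell and the picture viewer there is one more tool, called after "Request:" in YAML: its name, and indented under it one key for each argument. move_arm: Moves the arm, as the interface text tells. Its arguments: {"type":"object","properties":{"targets":{"type":"array"},"hand":{"type":"number"},"squeeze":{"type":"number"}},"required":["targets"]}

```bash
ls; mkdir -p pics
python3 - <<'E'
from rig import env,get_image
import cv2,numpy as np
s=env.observe();print(s)
for n in("side","top","wrist"):
    g=get_image(n);cv2.imwrite(f"pics/{n}0.png",g["pixels"][:,:,::-1]);np.savez(f"{n}0.npz",**g)
    print(n,g["intrinsics"],g.get("R"),g.get("t"),g.get("mount"))
E
```

```text
pics
{'time_s': 0.0, 'q': array([ 6.34669062e+01,  2.18405312e+01,  7.43860045e+01,  7.64241923e-04,
        8.38575975e+01, -1.23348981e+01]), 'qvel': array([-0.01256825,  0.00894592,  0.01705286, -0.03363711, -0.17804352,
        0.00499439]), 'joint_efforts': array([ 4.82169962e-04, -4.48458374e+01, -2.31281948e+01, -1.75471691e-04,
        4.67577745e-03, -1.43656713e-07]), 'position': array([0.13476155, 0.5329382 , 0.23870871]), 'tool_rot': array([[ 9.69452613e-01, -6.67820794e-04,  2.45277771e-01],
       [-2.45278462e-01, -1.30781832e-03,  9.69451786e-01],
       [-3.26641298e-04, -9.99998922e-01, -1.43166995e-03]]), 'ft_force': array([ 0.32701358, -1.33464495, -0.03294367]), 'wrist_torque': array([ 0.00053842, -0.02006365, -0.01594548]), 'grip_width': 0.08514255157163444}
side [[442.18048197   0.         282.58685134]
 [  0.         442.18048197 205.39061253]
 [  0.           0.           1.        ]] [[ 0.82822493 -0.56033868  0.00800181]
 [-0.30997896 -0.46997555 -0.82645993]
 [ 0.46685812  0.68201433 -0.56293867]] [-0.42843501  0.19197618  1.11535788] None
top [[539.06330705   0.         280.14236971]
 [  0.         539.06330705 215.1550534 ]
 [  0.           0.           1.        ]] [[-1.69791628e-02 -9.99855403e-01  9.38313329e-04]
 [-9.92321079e-01  1.67362098e-02 -1.22551117e-01]
 [ 1.22517693e-01 -3.01192346e-03 -9.92461759e-01]] [-0.00792291  0.50670375  1.37025582] None
wrist [[325.1922621    0.         285.4409686 ]
 [  0.         325.1922621  213.37974413]
 [  0.           0.           1.        ]] None None [[-1.11798085e-04  9.57557907e-01  2.88240944e-01 -7.23718721e-02]
 [ 8.27892235e-04 -2.88240758e-01  9.57557612e-01 -1.35160778e-01]
 [ 9.99999651e-01  3.45685546e-04 -7.60529991e-04 -5.54649155e-04]
 [ 0.00000000e+00  0.00000000e+00  0.00000000e+00  1.00000000e+00]]
```

View pics/side0.png

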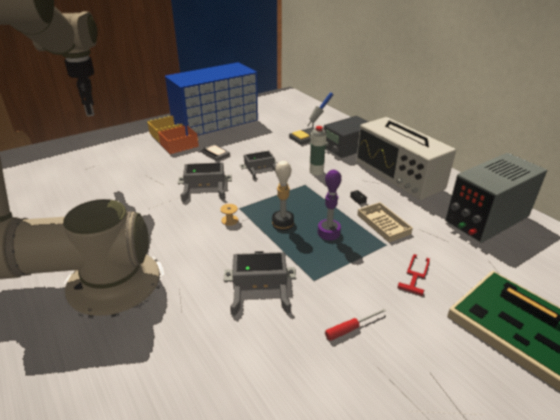

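View pics/top0.png

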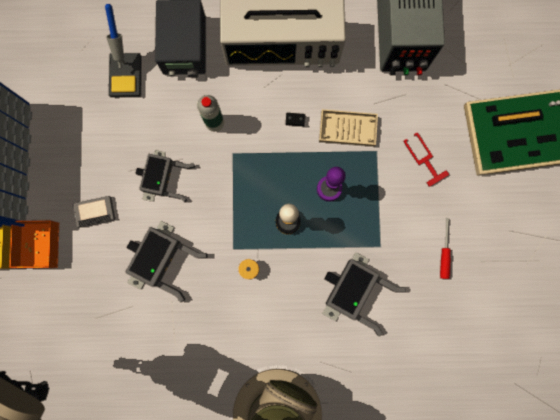

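View pics/wrist0.png

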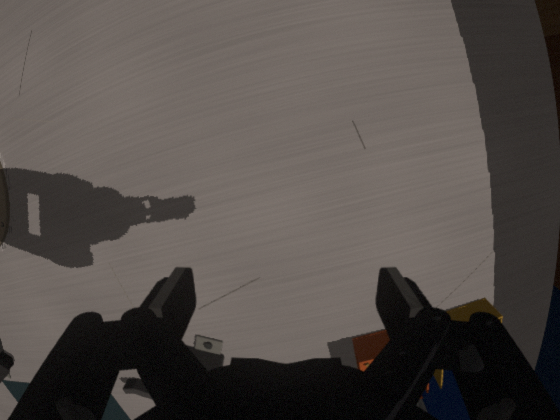

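The top view shows the frosted-bulb lamp at about (288,222), the purple one at (330,185), the smallest dock at (157,175) opening to the right, the spool at (248,268) and the can at (210,112). Next I'll measure them.

```bash
cat > h.py <<'E'
import numpy as np,cv2
def world(g):
    K=g["intrinsics"];z=g["z_map"];h,w=z.shape
    u,v=np.meshgrid(np.arange(w),np.arange(h))
    c=np.stack([(u-K[0,2])/K[0,0]*z,(v-K[1,2])/K[1,1]*z,z],-1)
    return (c-g["t"])@g["R"]   # R^T (c-t)
def ray(g,u,v,zp):
    K=g["intrinsics"];R=np.array(g["R"]);t=np.array(g["t"])
    d=R.T@np.array([(u-K[0,2])/K[0,0],(v-K[1,2])/K[1,1],1]);o=-R.T@t
    return o+d*(zp-o[2])/d[2]
def proj(g,X):
    c=np.array(g["R"])@np.array(X)+g["t"];p=g["intrinsics"]@c;return p[:2]/p[2]
E
python3 - <<'E'
from h import *
g=np.load("top0.npz");W=world(g)
print("bench z",np.median(W[...,2]))
im=g["pixels"][:,:,::-1]
def crop(r0,r1,c0,c1,n,k=8):
    cv2.imwrite(n,cv2.resize(im[r0:r1,c0:c1],None,fx=k,fy=k,interpolation=cv2.INTER_CUBIC))
crop(140,210,125,215,"pics/dock.png");crop(190,290,230,320,"pics/lamp.png",6)
np.set_printoptions(linewidth=250)
print("dock z mm");print((W[145:208:2,130:206:3,2]*1000).round().astype(int))
print("lamp z mm");print((W[196:245:2,268:308:2,2]*1000).round().astype(int))
E
```

```text
bench z 0.001477729749505048
dock z mm
[[   1    1   -5    2    4    2    0    4    1    0    5    4   -1    2   -7   -1    1    0    3   -1   -1    0    0    3   -4   -2]
 [  -2   -2   -3   -1    3    2    2   -2   -2    0   -3   -1   -1    2    4    6    2    2   -1   -5    5    1    8    0   -3   -2]
 [   2    6    1    3    5    0   -1    1    0    0    4   -4    1    6    5   -2    4   -2    2 1422   -1    4    0    5   -7    0]
 [  -1   -1    0    3   -1   -5    3   -1    3    6    4    1    0    1    6   -1    1    5   -2   -3    0    4    3    2    5   -1]
 [   0    6    2    1   -4    4    1    2    4    7    0    3   -1    3    3   -3    2   -4   -2   -3   -8    7    3    5    0   -1]
 [   0   -1    2    7    3    4   40   42   40   41    1    6    0   -4   -4   -1    2    1   -3    0    3   -1    0   -1    4    1]
 [  -5    1    2    2   -1    5   42   39   41   46   43   42   38   -2    1   -2    3   -1   -1    4   -5    4   -4   -2    3    1]
 [  -2   -1   -1   -2    3   -3   43   45   42   43   40   35   38   35   -2    1    0   -3    3    0    5   -4   -4   -1    4    
[... 5081 characters left out ...]
    0   -4    4   23   31   31   31   31   25   24    6    6    0    3    0    2]
 [   0    5    1    2    0    0    8    4    4   14   17    4    6    3    2    0   -1   -2    3    2]
 [   3    7    3   -3    2    0   -1    5    3   -7    2    3    3    6    2    0    7    2    1   -4]
 [  -3    4   -4    2    0    1    0    0    3    2    1   -3   -2    0    6    0    2    3   -2    2]
 [   2   -2    3    3    2    5    2    3   -3    3    3   -6    0   -6    3    3    3   -4   -1    5]
 [   0   -3    4   -2   -1    4    7   -2    4    1    2   -5    3    6    0    3   -2   -2    4    3]
 [  -9    3    0    3   -2    3    1    6    2    3    0    2    2    2    2   -4   -2    2   -2    0]]
```

```bash
python3 - <<'E'
from h import *
g=np.load("side0.npz");im=g["pixels"][:,:,::-1]
cv2.imwrite("pics/sidec.png",cv2.resize(im[130:250,200:360],None,fx=5,fy=5,interpolation=cv2.INTER_CUBIC))
E
cat > m.py <<'E'
from h import *
def circ(P,r=None):
    from scipy.optimize import least_squares
    f=lambda p:np.hypot(P[:,0]-p[0],P[:,1]-p[1])-(r or p[2])
    s=least_squares(f,[*P.mean(0),0.03],loss='soft_l1',f_scale=.001);return s.x,np.sqrt(np.mean(s.fun**2))
def plane_pts(g,mask,z):
    return np.array([ray(g,u,v,z)[:2] for v,u in zip(*np.nonzero(mask))])
def dock(g):
    W=world(g);z=W[...,2].astype(np.float32)
    z=cv2.medianBlur(z,3)
    sub=np.zeros(z.shape,bool);sub[145:208,125:205]=1
    m=((z>.033)&(z<.055)&sub).astype(np.uint8)
    m=cv2.morphologyEx(m,cv2.MORPH_OPEN,np.ones((7,7)))
    n,l,st,ce=cv2.connectedComponentsWithStats(m);k=1+np.argmax(st[1:,4]);m=l==k
    P=plane_pts(g,m,.042)
    rect=cv2.minAreaRect((P*1000).astype(np.float32));print("block rect",rect)
    arms=(z>.014)&(z<.031)&sub
    return rect,plane_pts(g,arms,.022),m,arms
def lamp(g,box):
    r0,r1,c0,c1=box
    W=world(g);z=W[...,2];sub=np.zeros(z.shape,bool);sub[r0:r1,c0:c1]=1
    m=(z>.018)&(z<.25)&sub
    foot=(z>.018)&(z<.045)&sub
    # lower boundary px: foot outline: for each column, lowest row
    m2=cv2.morphologyEx(foot.astype(np.uint8),cv2.MORPH_CLOSE,np.ones((3,3)))
    cs,_=cv2.findContours(cv2.morphologyEx(m.astype(np.uint8),cv2.MORPH_OPEN,np.ones((3,3))),cv2.RETR_EXTERNAL,cv2.CHAIN_APPROX_NONE)
    c=max(cs,key=cv2.contourArea)[:,0]
    Q=[]
    for u,v in c:
        if foot[max(v-1,0):v+2,u-1:u+2].sum()>=4 and not ((z[v-2:v+3,u-2:u+3]>.06)&(z[v-2:v+3,u-2:u+3]<.3)).any(): Q.append(ray(g,u,v,.030)[:2])
    Q=np.array(Q)
    bm=(z>.18)&(z<.25)&sub
    return circ(Q),circ(Q,.033),len(Q),[np.median(W[...,0][bm]),np.median(W[...,1][bm])]
E
python3 - <<'E'
from m import *
g=np.load("top0.npz")
r,A,m,a=dock(g)
print(cv2.boxPoints(r).round(1))
print("lamp",lamp(g,(196,245,268,308)))
im=g["pixels"][:,:,::-1].copy();
v=cv2.resize(im[140:210,125:215],None,fx=8,fy=8,interpolation=cv2.INTER_CUBIC)
cv2.imwrite("pics/dock.png",v)
# spool, can
W=world(g);z=W[...,2]
for n,(r0,r1,c0,c1,lo,hi) in dict(spool=(250,290,232,268,.03,.06),can=(90,140,190,230,.02,.2),purple=(155,210,310,350,.018,.045),block=(108,130,280,310,.01,.04),shell=(105,150,315,385,.01,.04)).items():
    s=np.zeros(z.shape,bool);s[r0:r1,c0:c1]=1;s&=(z>lo)&(z<hi);P=W[s]
    print(n,len(P),np.percentile(P,[2,50,98],axis=0).round(3).tolist())
E
```

```text
block rect ((618.6300048828125, 307.1648864746094), (62.98590850830078, 100.14557647705078), 76.6134033203125)
[[562.6 288.1]
 [660.1 264.9]
 [674.6 326.2]
 [577.2 349.4]]
lamp ((array([ 0.4906414 , -0.0364934 ,  0.03156077]), np.float64(0.0006074934012914858)), (array([ 0.4923125 , -0.03680066,  0.03      ]), np.float64(0.0011387967137154083)), 44, [np.float64(0.4891561698348582), np.float64(-0.03605840341283374)])
spool 319 [[0.345, 0.045, 0.039], [0.368, 0.067, 0.045], [0.391, 0.09, 0.052]]
can 658 [[0.74, 0.131, 0.026], [0.752, 0.152, 0.148], [0.785, 0.178, 0.177]]
purple 335 [[0.545, -0.177, 0.023], [0.567, -0.139, 0.031], [0.601, -0.117, 0.038]]
block 243 [[0.75, -0.085, 0.012], [0.766, -0.061, 0.022], [0.783, -0.037, 0.028]]
shell 481 [[0.693, -0.279, 0.01], [0.743, -0.204, 0.02], [0.789, -0.126, 0.03]]
```

View pics/dock.png

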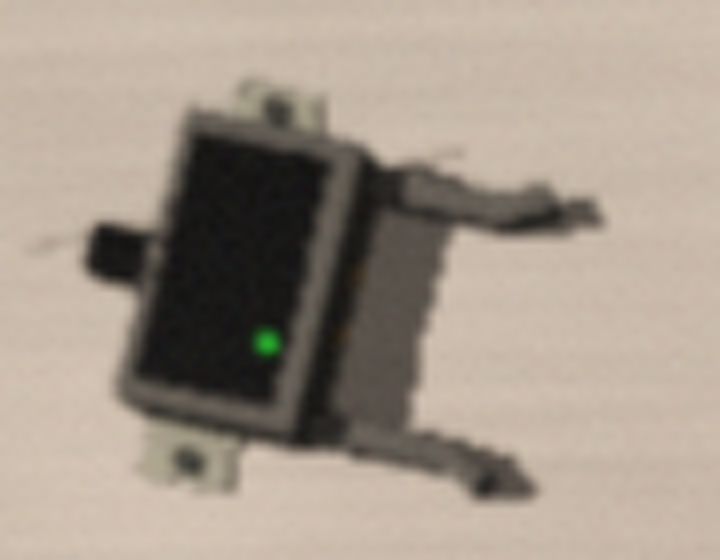

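View pics/sidec.png

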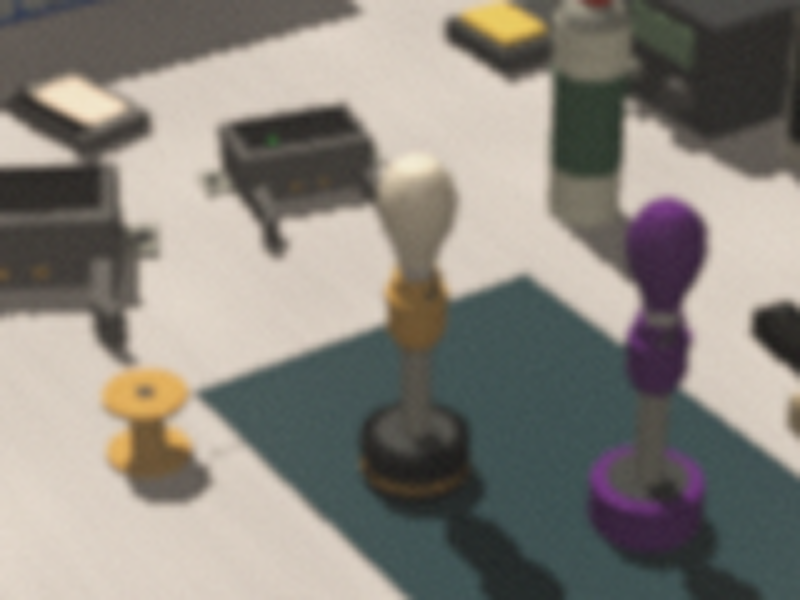

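Measured so far:
- The smallest dock's block is 63 x 100 mm, as expected. Its push direction is about (0.232, 0.973), with its origin near (0.604, 0.245).
- The lamp foot is near (0.491, -0.036).

The plan is to push with the two fingers part open as a cradle, tool tilted 45° so its body leans away from the stem. I'll write a planner for the rows.

```bash
cat > p.py <<'E'
import numpy as np
from scipy.spatial.transform import Rotation as Ro
def ori(yaw,down):  # push yaw deg, angle below horizontal deg; tool -x is forward-up
    y,t=np.radians([yaw,down]);d=np.array([np.cos(y),np.sin(y),0]);Z=np.array([0,0,1.])
    a=d*np.cos(t)-Z*np.sin(t);n=d*np.sin(t)+Z*np.cos(t)
    return np.stack([-n,a,np.cross(-n,a)],1)
def plan(p0,R0,p1,R1,N):
    rv=Ro.from_matrix(R0.T@R1).as_rotvec();p=np.array(p0,float);R=np.array(R0)
    st=rv/N
    st=np.round(st,3);out=[]
    for i in range(N):
        tgt=np.array(p0)+(np.array(p1)-p0)*(i+1)/N
        s=np.round(R.T@(tgt-p)*1000,0 if np.linalg.norm(np.array(p1)-p0)>.2 else 1)
        p=p+R@(s/1000);R=R@Ro.from_rotvec(st).as_matrix()
        out.append([*s,*st])
    print(f"N={N} maxshift {np.abs(np.array(out)[:,:3]).max()} maxturn {np.linalg.norm(st):.3f}")
    for k in range(0,N,5): print(",".join("%g"%x for r in out[k:k+5] for x in r))
    print("end",p.round(4),np.degrees(Ro.from_matrix(R.T@R1).magnitude()).round(2))
    return p,R
E
python3 - <<'E'
from p import *
from rig import env
s=env.observe();p,R=s["position"],s["tool_rot"]
import numpy as np
p,R=plan(p,R,[.36,.2,.27],ori(64+0,89),10)
E
```

```text
N=10 maxshift 40.0 maxturn 0.178
30,-3,-27,0.002,0.178,0.001,34,-3,-21,0.002,0.178,0.001,38,-4,-14,0.002,0.178,0.001,39,-3,-8,0.002,0.178,0.001,40,-3,-1,0.002,0.178,0.001
40,-4,7,0.002,0.178,0.001,38,-3,13,0.002,0.178,0.001,35,-3,20,0.002,0.178,0.001,31,-4,26,0.002,0.178,0.001,25,-3,31,0.002,0.178,0.001
end [0.3606 0.2002 0.2699] 0.31
```

Request:
move_arm:
  targets: [30,-3,-27,0,0.178,0,34,-3,-21,0,0.178,0,38,-4,-14,0,0.178,0,39,-3,-8,0,0.178,0,40,-3,-1,0,0.178,0]
  hand: -0.3
  squeeze: 20

```text
time_s: 0.78
position: [0.2476, 0.3657, 0.2553]
tool_rot: [[0.414, -0.0, 0.91], [-0.91, -0.0, 0.414], [0.0, -1.0, -0.0]]
ft_force: [0.1, -0.3, 0.8]
grip_width: 0.0301
```

Request:
move_arm:
  targets: [40,-4,7,0,0.178,0,38,-3,13,0,0.178,0,35,-3,20,0,0.178,0,31,-4,26,0,0.178,0,25,-3,31,0,0.178,0]

```text
time_s: 1.4
position: [0.3612, 0.1994, 0.2724]
tool_rot: [[-0.447, -0.0, 0.895], [-0.895, -0.0, -0.447], [0.0, -1.0, -0.0]]
ft_force: [1.0, 0.1, -0.5]
grip_width: 0.0301
```

Run:
```python
from p import *
from rig import env
s=env.observe();p,R=s["position"],s["tool_rot"];print(s["time_s"],p,s["q"],s["grip_width"])
p,R=plan(p,R,[.37,-.19,.26],ori(64,45),10)
```

```text
1.4 [0.36122646 0.19942944 0.27241512] [1.23575907e+01 6.27149135e+00 9.02320767e+01 4.45631709e-04
 8.34990361e+01 3.88807314e+01] 0.03006693238030714
N=10 maxshift 35.0 maxturn 0.079
34,1,18,-0,-0.001,0.079,35,-1,18,-0,-0.001,0.079,34,-4,18,-0,-0.001,0.079,34,-7,18,-0,-0.001,0.079,33,-10,19,-0,-0.001,0.079
33,-12,18,-0,-0.001,0.079,31,-15,18,-0,-0.001,0.079,30,-17,17,-0,-0.001,0.079,29,-19,18,-0,-0.001,0.079,27,-22,18,-0,-0.001,0.079
end [ 0.3696 -0.1903  0.26  ] 0.34
```

Request:
move_arm:
  targets: [34,1,18,0,0,0.079,35,-1,18,0,0,0.079,34,-4,18,0,0,0.079,34,-7,18,0,0,0.079,33,-10,19,0,0,0.079]

```text
time_s: 2.02
position: [0.3661, 0.0047, 0.2664]
tool_rot: [[-0.407, 0.172, 0.897], [-0.828, 0.347, -0.441], [-0.387, -0.922, 0.002]]
ft_force: [0.5, 0.6, -0.7]
grip_width: 0.0299
```

Request:
move_arm:
  targets: [33,-12,18,0,0,0.079,31,-15,18,0,0,0.079,30,-17,17,0,0,0.079,29,-19,18,0,0,0.079,27,-22,18,0,0,0.079]

```text
time_s: 2.65
position: [0.3695, -0.1905, 0.2597]
tool_rot: [[-0.31, 0.315, 0.897], [-0.63, 0.639, -0.442], [-0.712, -0.702, 0.0]]
ft_force: [0.6, 0.2, 0.2]
grip_width: 0.03
```

Run:
```python
from m import *
from rig import env,get_image
s=env.observe();print(s["time_s"],s["position"],s["tool_rot"].round(3),s["q"].round(1),s["grip_width"])
for n in("side","top","wrist"):
    g=get_image(n);cv2.imwrite(f"pics/{n}1.png",g["pixels"][:,:,::-1]);np.savez(f"{n}1.npz",**g)
print(lamp(np.load("top1.npz"),(196,245,268,308)))
```

```text
2.65 [ 0.36946002 -0.19051196  0.25967277] [[-0.31   0.315  0.897]
 [-0.63   0.639 -0.442]
 [-0.712 -0.702  0.   ]] [-65.2  15.4  93.9  34.3 101.  -41.7] 0.029990300382474584
((array([ 0.49088448, -0.03665091,  0.03154402]), np.float64(0.0010471011360343578)), (array([ 0.49258555, -0.03707792,  0.03      ]), np.float64(0.001403672643502428)), 45, [np.float64(0.489067485617355), np.float64(-0.036125560516306054)])
```

View pics/wrist1.png

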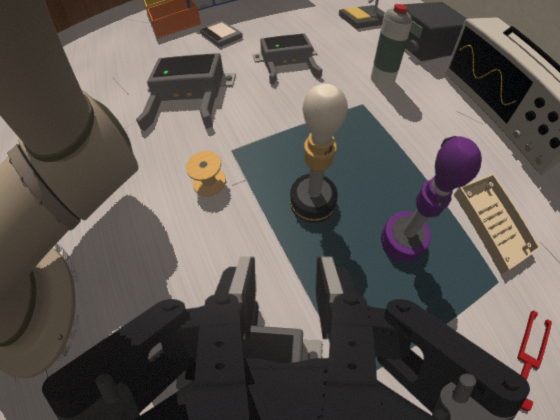

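View pics/top1.png

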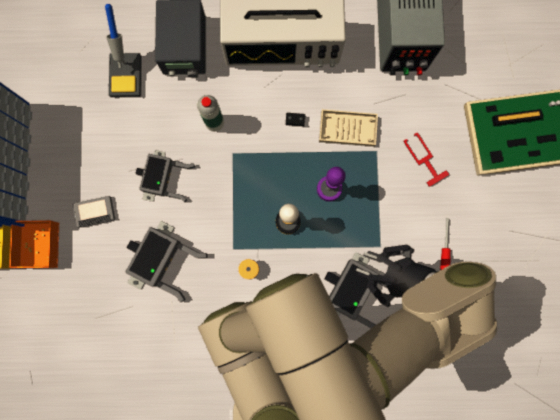

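View pics/side1.png

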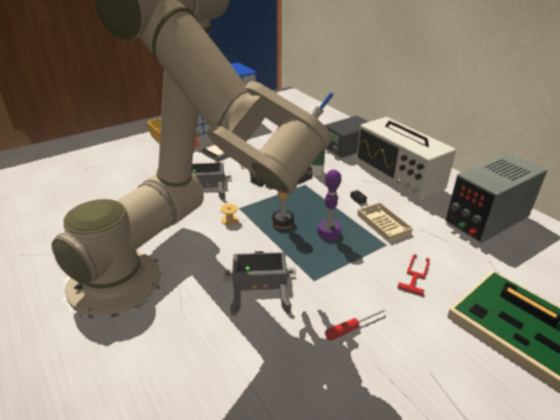

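```bash
cat >> h.py <<'E'
def wtool(g):
    K=g["intrinsics"];z=g["z_map"];h,w=z.shape
    u,v=np.meshgrid(np.arange(w),np.arange(h));x=(u-K[0,2])/K[0,0];y=(v-K[1,2])/K[1,1]
    r=np.hypot(x,y)+1e-9;s=np.tan(np.minimum(r,1.5))/r
    c=np.stack([x*s*z,y*s*z,z],-1);M=g["mount"];return c@M[:3,:3].T+M[:3,3]
E
python3 - <<'E'
from m import *
g=np.load("wrist1.npz");T=wtool(g)
for v in (256,260,265,275,290,300,310): print(v,[(u,*(T[v,u]*1000).round(1)) for u in (228,232,238,244,252,318,326,334,340)][:9:2])
m=(np.abs(T[...,1])<.06)&(np.abs(T[...,0])<.03)&(np.abs(T[...,2])<.05)&(g["z_map"]>0)
print("tip y max",np.percentile(T[m][:,1]*1000,[99,99.9,100]))
q=T[m&(T[...,1]>-.012)]*1000
for sg in(-1,1):
    k=q[q[:,2]*sg>0];print(sg,len(k),np.percentile(k,[1,50,99],axis=0).round(1).tolist())
g=np.load("top0.npz");W=world(g);z=W[...,2];
L=np.array([.491,-.0366])
for yaw in(64,70,76,82,90):
    d=np.array([np.cos(np.radians(yaw)),np.sin(np.radians(yaw))]);n=np.array([d[1],-d[0]])
    r=W[...,:2]-L;b=-(r@d);l=r@n
    o=[]
    for a in range(40,320,40):
        k=(b>a)&(b<a+40)&(np.abs(l)<.06*1)if 0 else (b*1000>a)&(b*1000<a+40)&(np.abs(l)<.065)&(z<.4)
        o.append((a,int(np.percentile(z[k],99.5)*1000)))
    print(yaw,o)
E
```

```text
256 [(228, np.float64(106.6), np.float64(261.3), np.float64(-76.6)), (238, np.float64(105.3), np.float64(259.0), np.float64(-62.5)), (252, np.float64(-11.0), np.float64(3.7), np.float64(-14.3)), (326, np.float64(-10.9), np.float64(3.7), np.float64(20.4)), (340, np.float64(105.9), np.float64(259.7), np.float64(74.2))]
260 [(228, np.float64(110.5), np.float64(256.9), np.float64(-76.1)), (238, np.float64(109.9), np.float64(256.1), np.float64(-62.3)), (252, np.float64(-11.3), np.float64(-1.5), np.float64(-13.8)), (326, np.float64(-11.2), np.float64(-1.4), np.float64(19.8)), (340, np.float64(109.8), np.float64(255.4), np.float64(73.8))]
265 [(228, np.float64(115.3), np.float64(251.5), np.float64(-75.6)), (238, np.float64(-11.0), np.float64(-6.2), np.float64(-19.6)), (252, np.float64(-10.0), np.float64(-3.9), np.float64(-13.6)), (326, np.float64(-11.7), np.float64(-7.4), np.float64(19.1)), (340, np.float64(114.7), np.float64(250.2), np.float64(73.3))]
275 [(228, np.float64(-7.5), np.float64(-9.2), np.float64(-23.9)), (238, np.float64(-11.3), np.float64(-16.2), np.float64(-18.3)), (252, np.
[... 993 characters left out ...]
.float64(-13.5)), (326, np.float64(-3.1), np.float64(-29.9), np.float64(17.1)), (340, np.float64(-12.8), np.float64(-44.7), np.float64(19.6))]
tip y max [1.22186962 5.72194953 7.80695026]
-1 531 [[-11.8, -11.8, -26.8], [-7.4, -4.8, -16.2], [10.1, 6.1, -13.3]]
1 533 [[-11.7, -12.0, 16.0], [-7.4, -5.1, 19.0], [10.1, 6.3, 29.6]]
64 [(40, 8), (80, 8), (120, 9), (160, 60), (200, 61), (240, 60), (280, 34)]
70 [(40, 8), (80, 8), (120, 9), (160, 59), (200, 59), (240, 57), (280, 24)]
76 [(40, 8), (80, 8), (120, 9), (160, 53), (200, 13), (240, 8), (280, 8)]
82 [(40, 8), (80, 8), (120, 9), (160, 9), (200, 8), (240, 8), (280, 8)]
90 [(40, 8), (80, 185), (120, 32), (160, 9), (200, 8), (240, 8), (280, 7)]
```

Run:
```python
from p import *
from rig import env
s=env.observe();p,R=s["position"],s["tool_rot"];print(s["time_s"])
p,R=plan(p,R,[.468,-.135,.15],ori(77,45),5)
p,R=plan(p,R,[.474,-.105,.018],ori(77,45),10)
```

```text
2.8
N=5 maxshift 28.6 maxturn 0.047
2.3,28.6,12.7,-0.033,-0.033,-0.001,2.7,28.2,13.7,-0.033,-0.033,-0.001,3.2,27.7,14.4,-0.033,-0.033,-0.001,3.6,27.2,15.2,-0.033,-0.033,-0.001,4.1,26.7,16,-0.033,-0.033,-0.001
end [ 0.468 -0.135  0.15 ] 0.09
N=10 maxshift 11.5 maxturn 0.000
7.2,11.5,-0.1,0,-0,-0,7.2,11.5,-0.1,0,-0,-0,7.1,11.5,-0,0,-0,-0,7.2,11.5,-0.1,0,-0,-0,7.2,11.5,-0.1,0,-0,-0
7.2,11.4,-0.1,0,-0,-0,7.2,11.5,-0,0,-0,-0,7.2,11.5,-0.1,0,-0,-0,7.1,11.5,-0.1,0,-0,-0,7.2,11.5,-0.1,0,-0,-0
end [ 0.474 -0.105  0.018] 0.09
```

Request:
move_arm:
  targets: [2.3,28.6,12.7,-0.033,-0.033,0,2.7,28.2,13.7,-0.033,-0.033,0,3.2,27.7,14.4,-0.033,-0.033,0,3.6,27.2,15.2,-0.033,-0.033,0,4.1,26.7,16,-0.033,-0.033,0]

```text
time_s: 3.42
position: [0.4687, -0.1314, 0.1509]
tool_rot: [[-0.153, 0.156, 0.976], [-0.688, 0.692, -0.219], [-0.71, -0.705, 0.001]]
ft_force: [0.7, -0.6, 0.4]
grip_width: 0.0297
```

Request:
move_arm:
  targets: [7,11.5,0,0,0,0,7,11.5,0,0,0,0,7,11.5,0,0,0,0,7,11.5,0,0,0,0,7,11.5,0,0,0,0]

```text
time_s: 4.05
position: [0.4718, -0.1174, 0.085]
tool_rot: [[-0.156, 0.159, 0.975], [-0.687, 0.692, -0.222], [-0.71, -0.704, 0.001]]
ft_force: [0.5, 0.3, 0.3]
grip_width: 0.0297
```

Run:
```python
from m import *
from p import *
from rig import env,get_image
s=env.observe();p,R=s["position"],s["tool_rot"];print(s["time_s"],p,R.round(3),s["ft_force"],s["q"].round(1))
plan(p,R,[.474,-.105,.018],ori(77,45),5)
for n in("side","wrist"):
    g=get_image(n);cv2.imwrite(f"pics/{n}2.png",g["pixels"][:,:,::-1]);np.savez(f"{n}2.npz",**g)
```

```text
4.05 [ 0.47180528 -0.11737092  0.08504206] [[-0.156  0.159  0.975]
 [-0.687  0.692 -0.222]
 [-0.71  -0.704  0.001]] [0.52274374 0.27797341 0.33795879] [-46.9  35.3  95.8  36.6  80.6 -50.8]
N=5 maxshift 11.3 maxturn 0.001
7.8,11.2,-0.1,0,0.001,-0.001,7.7,11.3,-0.2,0,0.001,-0.001,7.7,11.2,-0.1,0,0.001,-0.001,7.8,11.2,-0.1,0,0.001,-0.001,7.7,11.3,-0.1,0,0.001,-0.001
end [ 0.474 -0.105  0.018] 0.15
```

View pics/wrist2.png

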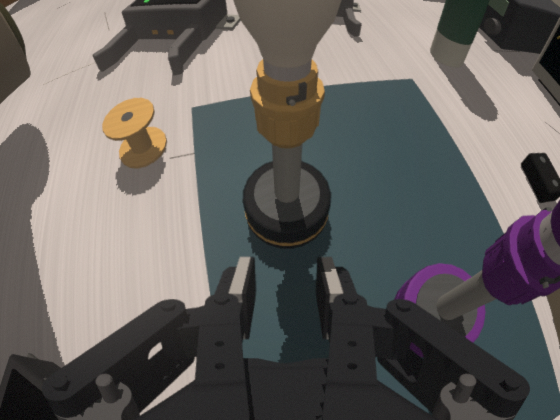

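View pics/side2.png

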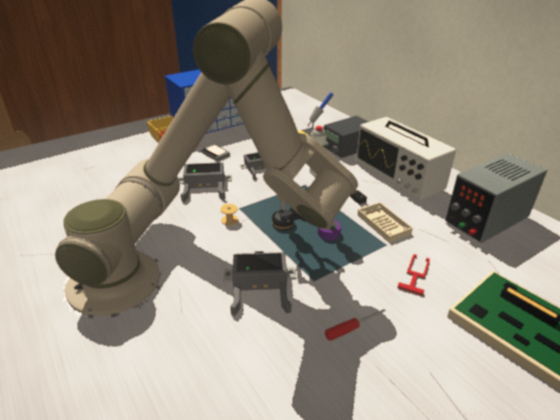

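Run:
```python
from m import *
g=np.load("wrist2.npz");T=wtool(g)*1000;z=g["z_map"]
for (u,v) in [(500,370),(520,400),(440,330),(465,390),(510,375),(445,275),(510,270),(545,240),(60,385)]: print(u,v,T[v,u].round(0))
# foot
s=np.load("wrist2.npz")
```

```text
500 370 [-12. -81.  61.]
520 400 [-11. -93.  62.]
440 330 [-12. -59.  50.]
465 390 [ -9. -83.  49.]
510 375 [-13. -86.  62.]
445 275 [ 27.  48. 112.]
510 270 [-20. -38.  92.]
545 240 [-36. -46. 101.]
60 385 [-14. -90. -57.]
```

Request:
move_arm:
  targets: [7.7,11.2,0,0,0,0,7.7,11.2,0,0,0,0,7.7,11.2,0,0,0,0,7.7,11.2,0,0,0,0,7.7,11.2,0,0,0,0]

```text
time_s: 4.78
position: [0.4748, -0.1048, 0.018]
tool_rot: [[-0.155, 0.158, 0.975], [-0.687, 0.692, -0.222], [-0.71, -0.704, 0.001]]
ft_force: [-0.2, -0.4, -0.1]
grip_width: 0.0297
```

Run:
```python
from m import *
from p import *
from rig import env,get_image
s=env.observe();p,R=s["position"],s["tool_rot"];print(s["time_s"],p,R.round(3),s["ft_force"],s["q"].round(1))
for n in("top","wrist"):
    g=get_image(n);cv2.imwrite(f"pics/{n}3.png",g["pixels"][:,:,::-1]);np.savez(f"{n}3.npz",**g)
d=np.array([np.cos(np.radians(77)),np.sin(np.radians(77))])
print("lamp rel",(np.array([.4915,-.0366])-p[:2])@np.array([[d[0],d[1]],[d[1],-d[0]]]).T)
```

```text
4.775 [ 0.47479837 -0.10481746  0.01802142] [[-0.155  0.158  0.975]
 [-0.687  0.692 -0.222]
 [-0.71  -0.704  0.001]] [-0.19113295 -0.35207848 -0.08720006] [-45.7  41.9  98.5  38.7  72.7 -56. ]
lamp rel [0.0702261  0.00092797]
```

View pics/wrist3.png

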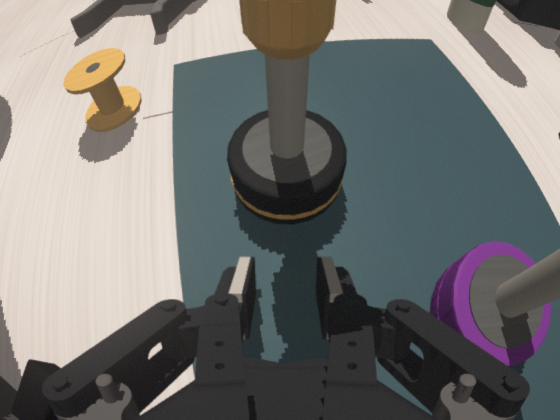

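Request:
move_arm:
  targets: [-3.5,3.5,0.2,0,0,0,-3.5,3.5,0.2,0,0,0,-3.5,3.5,0.2,0,0,0,-3.5,3.5,0.2,0,0,0,-3.5,3.5,0.2,0,0,0]

```text
time_s: 5.5
position: [0.4814, -0.0807, 0.0192]
tool_rot: [[-0.155, 0.158, 0.975], [-0.687, 0.692, -0.222], [-0.71, -0.704, 0.001]]
ft_force: [0.3, 0.5, 0.6]
grip_width: 0.0301
```

Request:
move_arm:
  targets: [-1.5,1.5,0,0,0,0,-1.5,1.5,0,0,0,0,-1.5,1.5,0,0,0,0,-1.5,1.5,0,0,0,0,-1.5,1.5,0,0,0,0]

```text
time_s: 6.12
position: [0.4837, -0.0708, 0.0191]
tool_rot: [[-0.155, 0.159, 0.975], [-0.687, 0.692, -0.222], [-0.71, -0.704, 0.001]]
ft_force: [-0.8, -1.6, -0.5]
grip_width: 0.0298
```

Run:
```python
from m import *
from rig import env,get_image
s=env.observe();p,R=s["position"],s["tool_rot"];print(s["time_s"],p,s["ft_force"])
g=get_image("wrist");cv2.imwrite("pics/wrist4.png",g["pixels"][:,:,::-1])
```

```text
6.125 [ 0.48366726 -0.07084715  0.01910789] [-0.82397955 -1.64123673 -0.52309192]
```

View pics/wrist4.png

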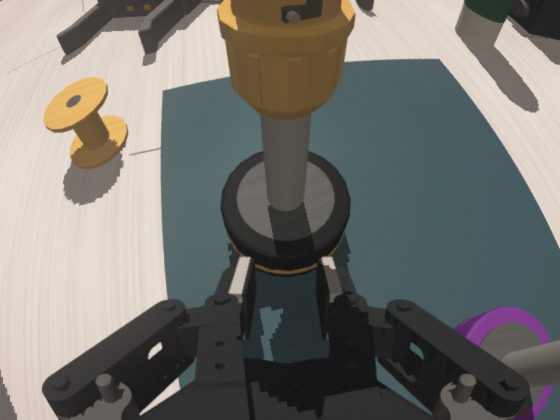

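Request:
move_arm:
  targets: [-2,2,0.5,0,0,0,-3,3,1,0,0,0,-4,4.1,1.3,0,0,0,-4,4.1,1.3,0,0,0,-4,4.1,1.3,0,0,0]

```text
time_s: 6.8
position: [0.4944, -0.0478, 0.0191]
tool_rot: [[-0.155, 0.158, 0.975], [-0.687, 0.692, -0.222], [-0.71, -0.704, 0.001]]
ft_force: [-1.0, -1.3, 0.4]
grip_width: 0.03
```

Request:
move_arm:
  targets: [-4,4.1,1.3,0,0,0,-4,4.1,1.3,0,0,0,-4,4.1,1.3,0,0,0,-4,4.1,1.3,0,0,0,-4,4.1,1.3,0,0,0]

```text
time_s: 7.42
position: [0.5071, -0.0215, 0.0189]
tool_rot: [[-0.155, 0.158, 0.975], [-0.687, 0.692, -0.222], [-0.71, -0.704, 0.001]]
ft_force: [-1.8, -2.6, 1.2]
grip_width: 0.0299
```

```bash
cat > look.py <<'E'
import sys
from m import *
from rig import env,get_image
n=sys.argv[1]
s=env.observe();p,R=s["position"],s["tool_rot"];print(s["time_s"],p,s["ft_force"])
g=get_image("wrist");cv2.imwrite(f"pics/wrist{n}.png",g["pixels"][:,:,::-1])
g["R"]=R;np.savez(f"wrist{n}.npz",**g)
W=wtool(g)@R.T+p
np.save(f"W{n}.npy",W)
z=W[...,2];m=(z>.024)&(z<.036)&(np.linalg.norm(W[...,:2]-p[:2]-.042*np.array([.225,.974]),axis=-1)<.05)
im=g["pixels"].astype(int)
P=W[m][:,:2];print("foot-ish",len(P),np.median(P,axis=0), P.min(0),P.max(0))
t=get_image("top");cv2.imwrite(f"pics/top{n}.png",t["pixels"][:,:,::-1]);np.savez(f"top{n}.npz",**t)
E
python3 look.py 5
```

```text
7.425 [ 0.50712892 -0.02149348  0.0188801 ] [-1.84772452 -2.60204866  1.23900539]
foot-ish 10365 [0.51196956 0.00479171] [ 0.48055602 -0.03012838] [0.54884139 0.04783769]
```

View pics/wrist5.png

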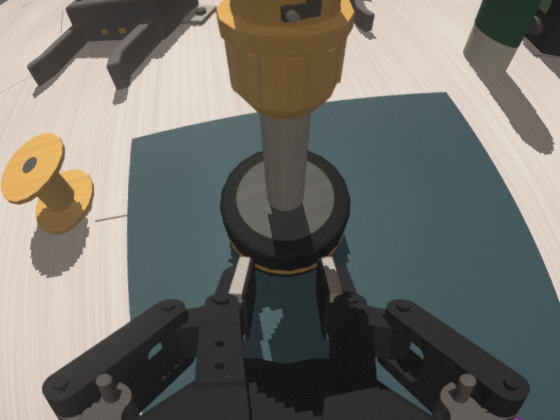

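View pics/top5.png

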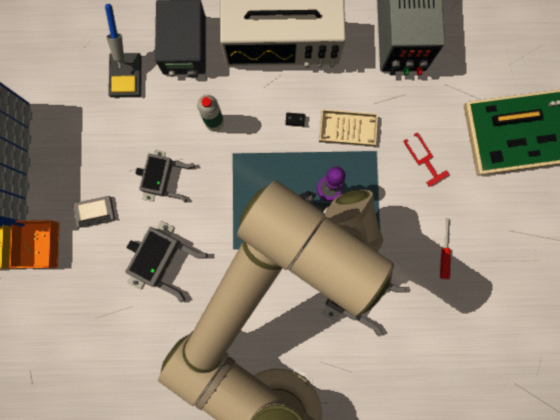

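Request:
move_arm:
  targets: [-5.3,5.4,1.8,0,0,0,-5.3,5.4,1.8,0,0,0,-5.3,5.4,1.8,0,0,0,-5.3,5.4,1.8,0,0,0,-5.3,5.4,1.8,0,0,0]

```text
time_s: 8.15
position: [0.5243, 0.0136, 0.0187]
tool_rot: [[-0.155, 0.158, 0.975], [-0.687, 0.692, -0.222], [-0.71, -0.704, 0.001]]
ft_force: [-1.4, -3.4, 0.9]
grip_width: 0.0301
```

Request:
move_arm:
  targets: [-5.4,5.4,1.8,0,0,0,-5.4,5.4,1.8,0,0,0,-5.4,5.4,1.8,0,0,0,-5.4,5.4,1.8,0,0,0,-5.4,5.4,1.8,0,0,0]

```text
time_s: 8.78
position: [0.5415, 0.0488, 0.0188]
tool_rot: [[-0.155, 0.158, 0.975], [-0.687, 0.692, -0.222], [-0.71, -0.704, 0.001]]
ft_force: [-2.1, -2.5, 0.8]
grip_width: 0.0298
```

```bash
python3 look.py 6
```

```text
8.775 [0.54152865 0.04884044 0.01881189] [-2.13432669 -2.48968761  0.83238454]
foot-ish 10372 [0.54642355 0.07510066] [0.51502818 0.04002481] [0.5832188  0.11863841]
```

View pics/wrist6.png

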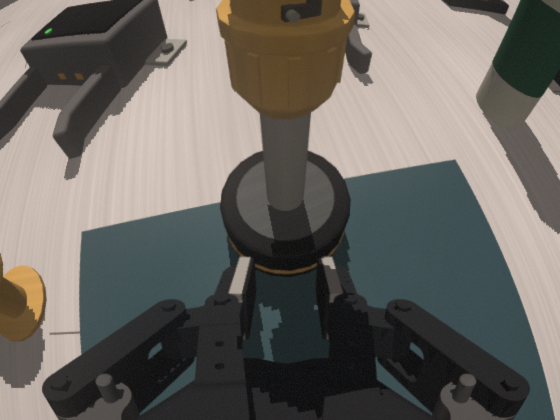

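Request:
move_arm:
  targets: [-5.4,5.4,1.8,0,0,0,-5.4,5.4,1.8,0,0,0,-5.4,5.4,1.8,0,0,0,-5.4,5.4,1.8,0,0,0,-5.4,5.4,1.8,0,0,0]

```text
time_s: 9.5
position: [0.5588, 0.0841, 0.0189]
tool_rot: [[-0.155, 0.158, 0.975], [-0.687, 0.692, -0.222], [-0.71, -0.704, 0.001]]
ft_force: [-1.3, -2.3, -0.8]
grip_width: 0.0298
```

Request:
move_arm:
  targets: [-4.3,4.3,1.8,0,0,0,-4.3,4.3,1.8,0,0,0,-4.3,4.3,1.8,0,0,0,-4.3,4.3,1.8,0,0,0,-2,2,0,0,0,0]

```text
time_s: 10.12
position: [0.5719, 0.1087, 0.0192]
tool_rot: [[-0.155, 0.158, 0.975], [-0.687, 0.692, -0.222], [-0.71, -0.704, 0.001]]
ft_force: [-1.1, -1.3, -1.0]
grip_width: 0.0296
```

```bash
python3 look.py 7
python3 - <<'E'
from m import *
for f in("top0.npz","top3.npz"):
    g=np.load(f);r,A,m,a=dock(g)
    c=np.array(r[0])/1000;th=np.radians(r[2]);d=np.array([np.cos(th),np.sin(th)]);n=np.array([d[1],-d[0]])
    if r[1][0]>r[1][1]: print("swapped")
    o=c-.064*d
    X=(A-o)@d;Y=(A-o)@n
    print("origin",o,"yaw",r[2])
    for x0 in range(-30,30,10):
        k=(X*1000>x0)&(X*1000<=x0+10)
        yl=Y[k&(Y<0)];yr=Y[k&(Y>0)]
        print(x0,(yl.mean()*1000).round(1) if len(yl) else None,(yr.mean()*1000).round(1)if len(yr) else None,len(yl),len(yr))
E
```

```text
10.125 [0.57185225 0.10873972 0.01915459] [-1.05937469 -1.26469768 -0.95364967]
foot-ish 10361 [0.57697753 0.13508307] [0.54539428 0.10004836] [0.61399619 0.17792052]
block rect ((618.6300048828125, 307.1648864746094), (62.98590850830078, 100.14557647705078), 76.6134033203125)
origin [0.6038127  0.24490376] yaw 76.6134033203125
-30 -46.4 46.6 10 9
-20 -43.9 43.8 16 19
-10 -41.2 42.1 17 17
0 -41.4 41.9 17 18
10 -40.8 42.0 16 16
20 -40.7 42.0 16 17
block rect ((618.737060546875, 307.08770751953125), (63.01579666137695, 99.98076629638672), 76.92166137695312)
origin [0.60425494 0.24474777] yaw 76.92166137695312
-30 -46.9 47.7 7 9
-20 -44.4 44.3 17 17
-10 -41.7 41.5 17 18
0 -41.9 41.6 16 17
10 -41.6 41.4 18 18
20 -41.6 41.2 16 17
```

View pics/wrist7.png

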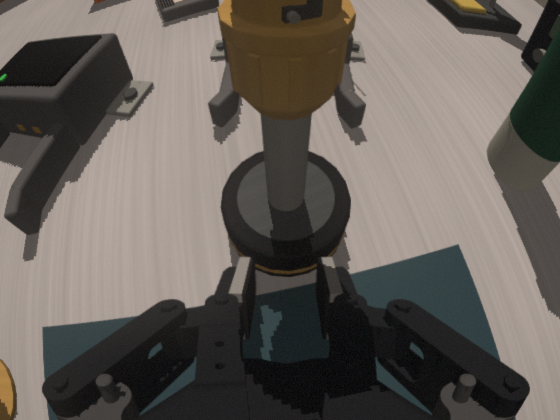

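View pics/top7.png

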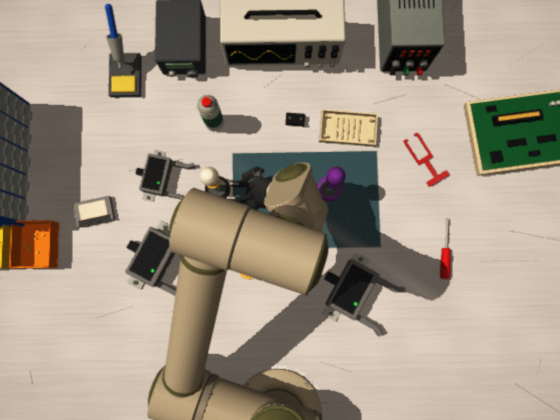

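Request:
move_arm:
  targets: [-4,4,0.1,0,0,0,-5,5,0.1,0,0,0,-5,5,0.1,0,0,0,-5,5,0.1,0,0,0,-4,4,0,0,0,0]

```text
time_s: 10.85
position: [0.5792, 0.1406, 0.0193]
tool_rot: [[-0.155, 0.158, 0.975], [-0.687, 0.692, -0.221], [-0.71, -0.704, 0.001]]
ft_force: [-1.1, -2.9, 0.4]
grip_width: 0.0297
```

Request:
move_arm:
  targets: [-4,4.1,0,0,0,0,-4,4.1,0,0,0,0,-4,4.1,0,0,0,0,-4,4.1,0,0,0,0,-4,4.1,0,0,0,0]

```text
time_s: 11.48
position: [0.5857, 0.1683, 0.0191]
tool_rot: [[-0.155, 0.158, 0.975], [-0.687, 0.692, -0.222], [-0.71, -0.704, 0.001]]
ft_force: [-0.3, -3.4, 0.9]
grip_width: 0.0299
```

```bash
python3 look.py 8
python3 - <<'E'
from m import *
print(lamp(np.load("top8.npz"),(160,205,155,215)))
E
```

```text
11.475 [0.58572003 0.16829041 0.01912179] [-0.32771579 -3.41291327  0.8747573 ]
foot-ish 10371 [0.5907701  0.19454626] [0.55922251 0.15944329] [0.62755192 0.2425582 ]
((array([0.59296838, 0.20486609, 0.03183927]), np.float64(0.0067721283537168905)), (array([0.59359762, 0.20506969, 0.03      ]), np.float64(0.006610483309318139)), 66, [np.float64(0.5920796238518983), np.float64(0.20449575531827585)])
```

View pics/wrist8.png

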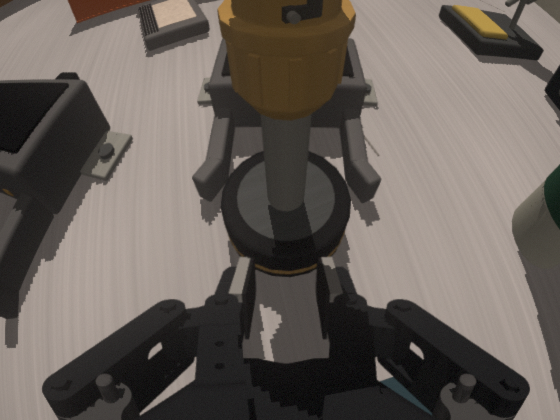

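View pics/top8.png

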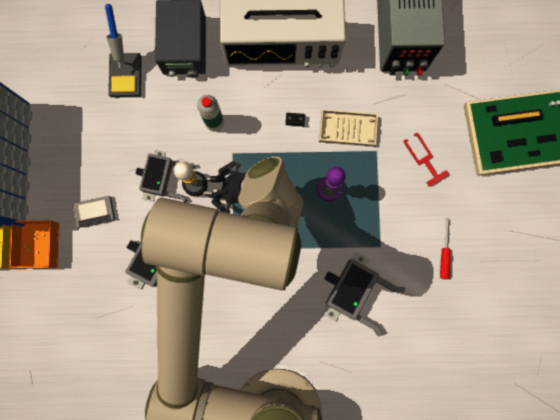

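Request:
move_arm:
  targets: [-3.5,3.5,0.1,0,0,0,-3.5,3.5,0.1,0,0,0,-3.5,3.5,0.1,0,0,0,-3.5,3.5,0.1,0,0,0,-3.5,3.5,0.1,0,0,0]

```text
time_s: 12.2
position: [0.5916, 0.1923, 0.0191]
tool_rot: [[-0.155, 0.158, 0.975], [-0.687, 0.692, -0.222], [-0.71, -0.704, 0.001]]
ft_force: [-0.4, -2.0, 0.6]
grip_width: 0.0299
```

Request:
move_arm:
  targets: [-1.5,1.5,0,0,0,0,-1.5,1.5,0,0,0,0,-1.5,1.5,0,0,0,0,-1,1,0,0,0,0,-1,1,0,0,0,0]

```text
time_s: 12.82
position: [0.5936, 0.201, 0.0192]
tool_rot: [[-0.156, 0.158, 0.975], [-0.687, 0.692, -0.222], [-0.71, -0.704, 0.001]]
ft_force: [-0.7, -1.5, -0.7]
grip_width: 0.0295
```

```bash
python3 look.py 9
python3 - <<'E'
from m import *
print(lamp(np.load("top9.npz"),(160,205,160,205)))
E
```

```text
12.825 [0.59360081 0.20098971 0.0191875 ] [-0.71976233 -1.54097889 -0.67375867]
foot-ish 11299 [0.5986772  0.22937757] [0.56703393 0.19222032] [0.64421103 0.28673547]
((array([0.60641784, 0.25041137, 0.04570271]), np.float64(0.010276662189708121)), (array([0.60361884, 0.23945715, 0.03      ]), np.float64(0.015321032716647143)), 145, [np.float64(0.5991391961224174), np.float64(0.2361355311364734)])
```

View pics/wrist9.png

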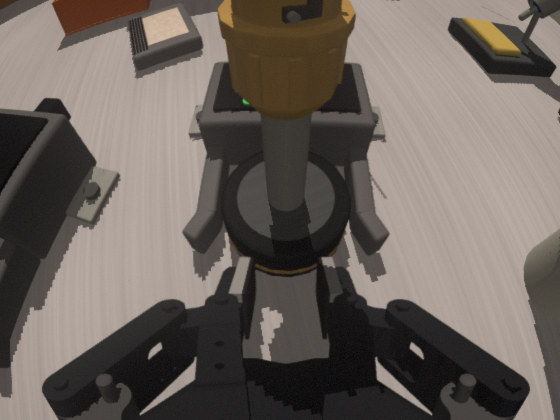

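Request:
move_arm:
  targets: [-0.7,0.7,0,0,0,0,-0.7,0.7,0,0,0,0,-0.7,0.7,0,0,0,0,-0.7,0.7,0,0,0,0,-0.7,0.7,0,0,0,0]

```text
time_s: 13.55
position: [0.5947, 0.2058, 0.0192]
tool_rot: [[-0.155, 0.158, 0.975], [-0.687, 0.692, -0.222], [-0.71, -0.704, 0.001]]
ft_force: [-0.6, -0.9, -1.1]
grip_width: 0.0297
```

Request:
move_arm:
  targets: [-0.4,0.4,0,0,0,0,-0.4,0.4,0,0,0,0,-0.4,0.4,0,0,0,0,-0.4,0.4,0,0,0,0,0,0,0,0,0,0]

```text
time_s: 14.18
position: [0.5952, 0.2079, 0.0192]
tool_rot: [[-0.155, 0.158, 0.975], [-0.687, 0.692, -0.222], [-0.71, -0.704, 0.001]]
ft_force: [-2.0, -2.5, -0.4]
grip_width: 0.0303
```

```bash
python3 look.py 10
python3 - <<'E'
from m import *
o=np.array([.604,.2448]);d=np.array([np.cos(np.radians(76.8)),np.sin(np.radians(76.8))]);n=np.array([d[1],-d[0]])
for f in("top8","top9","top10"):
    g=np.load(f+".npz");W=world(g);z=W[...,2];m=(z>.18)&(z<.25);m[:, :140]=0;m[:,240:]=0;m[:150]=0;m[210:]=0
    b=np.median(W[m][:,:2],axis=0);print(f,m.sum(),"bulb fwd/right mm",((b-o)@d*1000).round(1),((b-o)@n*1000).round(1))
b=np.load("top3.npz")
E
```

```text
14.175 [0.59519603 0.20794455 0.01923468] [-2.04782568 -2.51275294 -0.37385458]
foot-ish 11679 [0.60020205 0.23694719] [0.55744966 0.19920041] [0.65035123 0.28821132]
top8 296 bulb fwd/right mm -42.0 -2.4
top9 421 bulb fwd/right mm -17.7 -6.1
top10 455 bulb fwd/right mm -12.8 -6.0
```

Request:
move_arm:
  targets: [-0.3,0.3,0,0,0,0,-0.3,0.3,0,0,0,0,-0.3,0.3,0,0,0,0,0,0,0,0,0,0,0,0,0,0,0,0]

```text
time_s: 14.9
position: [0.5955, 0.2085, 0.0191]
tool_rot: [[-0.156, 0.159, 0.975], [-0.687, 0.692, -0.222], [-0.709, -0.705, 0.001]]
ft_force: [-2.5, -8.7, 0.5]
grip_width: 0.0301
```

Run:
```python
from m import *
g=np.load("top10.npz");im=g["pixels"][:,:,::-1];z=world(g)[...,2]
v=cv2.resize(im[140:215,125:225],None,fx=8,fy=8,interpolation=cv2.INTER_CUBIC);cv2.imwrite("pics/c10.png",v)
```

```text
(no output)
```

View pics/c10.png

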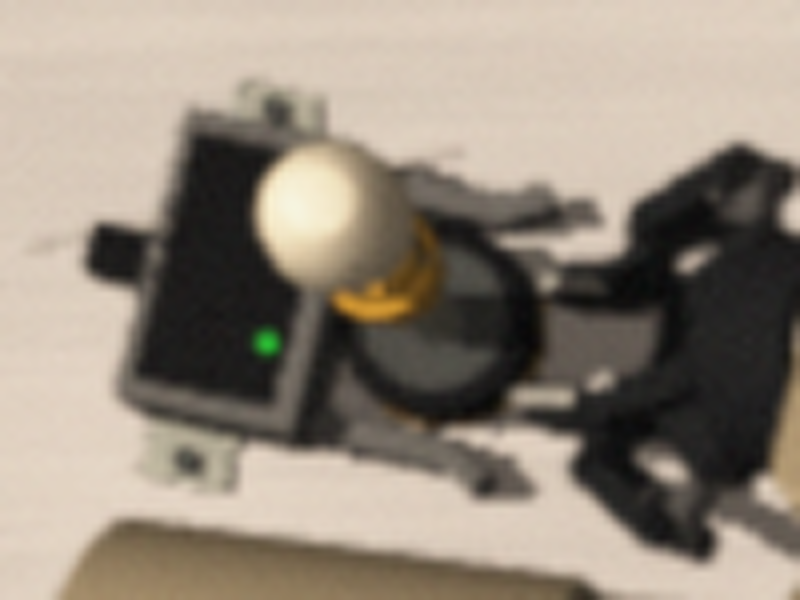

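View pics/wrist10.png

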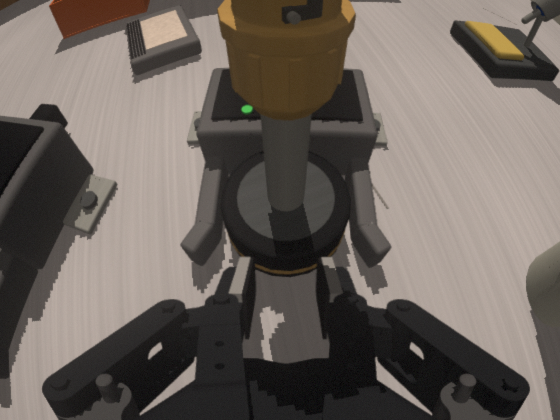

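The force rose to 8.7 N with almost no further travel, so the foot is seated against the back wall. Now I'll back off straight.

Request:
move_arm:
  targets: [1,-1,0,0,0,0,3,-3,0,0,0,0,5,-5,0,0,0,0,7,-7,0,0,0,0,9,-9,0,0,0,0]

```text
time_s: 15.52
position: [0.5874, 0.174, 0.0191]
tool_rot: [[-0.155, 0.158, 0.975], [-0.687, 0.692, -0.222], [-0.71, -0.704, 0.001]]
ft_force: [-0.9, 0.1, 0.2]
grip_width: 0.0299
```

Request:
move_arm:
  targets: [9,-9,0,0,0,0,9,-9,0,0,0,0,9,-9,0,0,0,0,0,-9,0,0,0,0,0,-5,0,0,0,0]

```text
time_s: 16.15
position: [0.577, 0.1274, 0.0293]
tool_rot: [[-0.155, 0.159, 0.975], [-0.687, 0.692, -0.222], [-0.71, -0.704, 0.002]]
ft_force: [0.0, -0.2, -1.0]
grip_width: 0.0295
```

```bash
python3 look.py 11
python3 - <<'E'
from m import *
from rig import get_image
g=np.load("top11.npz");im=g["pixels"][:,:,::-1];W=world(g);z=W[...,2]
o=np.array([.604,.2448]);d=np.array([np.cos(np.radians(76.8)),np.sin(np.radians(76.8))]);n=np.array([d[1],-d[0]])
v=cv2.resize(im[140:215,125:225],None,fx=8,fy=8,interpolation=cv2.INTER_CUBIC);cv2.imwrite("pics/c11.png",v)
# foot top: dark outline visible (mouth side), plane z=.03; z band
s=np.zeros(z.shape,bool);s[150:210,150:198]=1
m=s&(z>.026)&(z<.037)
P=np.array([ray(g,u,v,.03)[:2] for v,u in zip(*np.nonzero(m))])
X=(P-o)@d*1000;Y=(P-o)@n*1000
k=(np.abs(Y)<36)&(X<20)
print("foot x min",np.percentile(X[k],[1,2,5]),"expect -33; y",np.percentile(Y[k],[1,3,97,99]))
b=s&(z>.18)&(z<.25)
Q=W[b];print("bulb",((Q[:,:2]-o)@d*1000).mean(),((Q[:,:2]-o)@n*1000).mean(),Q[:,2].max())
# wrist cam
W=np.load("W11.npy");z=W[...,2];X=(W[...,:2]-o)@d*1000;Y=(W[...,:2]-o)@n*1000
m=(z>.026)&(z<.034)&(np.abs(Y)<36)&(X>-45)&(X<15)
print("wrist foot top xmin",np.percentile(X[m],[1,2,5]),"y",np.percentile(Y[m],[1,3,97,99]))
m=(z>.045)&(z<.09)&(np.hypot(X,Y)<25);print("stem near-surface x",np.median(X[m]),"y",np.median(Y[m]))
for lo in(.05,.07,.1,.12,.16,.18):
    m=(z>lo)&(z<lo+.01)&(np.hypot(X,Y)<40)
    if m.sum(): print(lo,"xmin",X[m].min().round(1),"ymid",((Y[m].min()+Y[m].max())/2).round(1))
E
```

```text
16.15 [0.57704828 0.12742497 0.02934876] [ 0.02337547 -0.22206786 -0.98293201]
foot-ish 532 [0.59438535 0.21334878] [0.5506504  0.11866354] [0.60915266 0.2182359 ]
foot x min [-29.7202115  -29.021642   -26.92268044] expect -33; y [-31.22718888 -29.4011862   29.78101689  31.42890124]
bulb -1.9947920631312894 -1.8953514450510118 0.21441198074586054
wrist foot top xmin [-30.95218196 -30.55039507 -29.37993832] y [-29.93059991 -27.82894546  29.26919235  31.32267219]
stem near-surface x -6.2692088269073665 y 0.8075650870704412
0.05 xmin -8.6 ymid 1.0
0.07 xmin -8.9 ymid 0.7
0.1 xmin -17.2 ymid 1.2
```

View pics/c11.png

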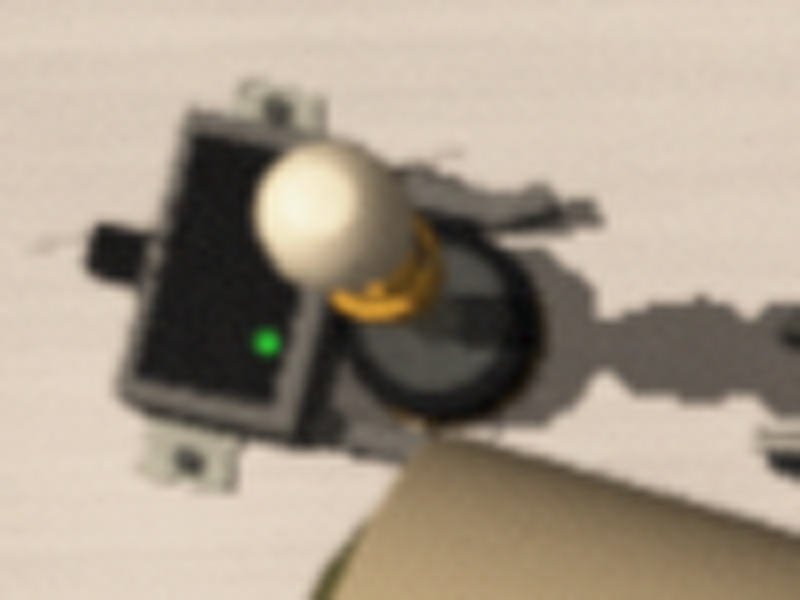

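View pics/wrist11.png

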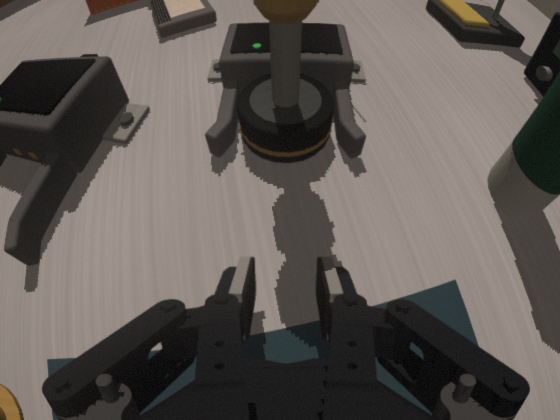

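Run:
```python
from h import *
from rig import env,get_image
for n in("top","side"):
    a=np.load(n+"0.npz")["pixels"];g=get_image(n)["pixels"]
    df=(cv2.absdiff(a,g).max(2)>40).astype(np.uint8)*255
    cv2.imwrite(f"pics/{n}12.png",np.hstack([g[:,:,::-1],cv2.cvtColor(df,8)])[::1,::1][:, :1120] if 0 else cv2.resize(np.hstack([g[:,:,::-1],cv2.cvtColor(df,8)]),(800,300)))
s=env.observe();print(s["time_s"],s["ft_force"],abs(s["qvel"]).max())
```

```text
16.35 [ 0.48339155 -0.57774632 -0.57255062] 0.28272683731086856
```

View pics/top12.png

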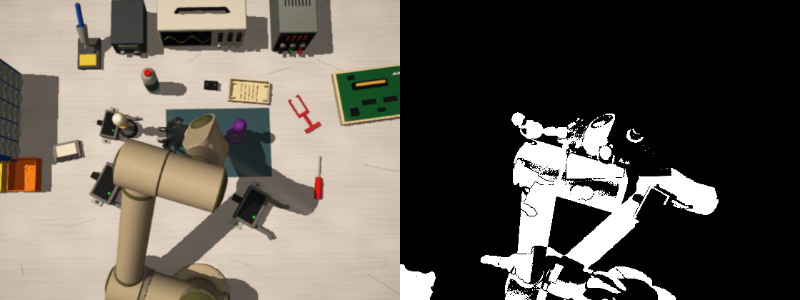

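View pics/side12.png

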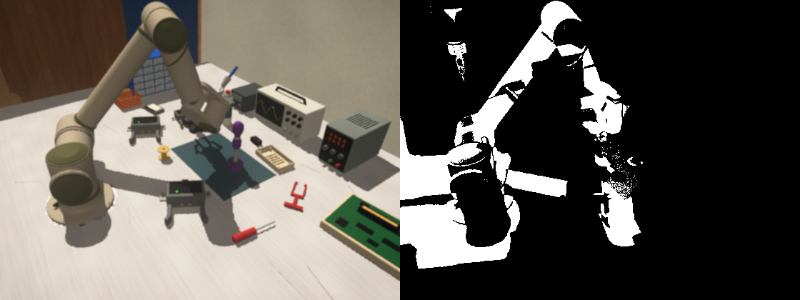

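Run:
```python
from h import *
from rig import get_image
g=get_image("top");a=np.load("top0.npz")
o=[]
for x in(a,g): o.append(cv2.resize(x["pixels"][140:220,260:360,::-1],None,fx=4,fy=4,interpolation=cv2.INTER_CUBIC))
cv2.imwrite("pics/pur.png",np.hstack(o))
W=world(g);z=W[...,2];m=np.zeros(z.shape,bool);m[150:230,250:330]=1
P=W[m&(z>.06)];r=P[:,:2]-np.array([.567,-.139]);
d=np.linalg.norm(r,axis=1)
for lo in (.06,.1,.15,.2,.25): k=(P[:,2]>lo)&(P[:,2]<lo+.05)&(d>.03);print(lo,d[k].min() if k.any() else None)
```

```text
0.06 0.18879955047216393
0.1 0.1695361285593374
0.15 0.05374816817876782
0.2 0.05463436006461275
0.25 0.07193115527128213
```

View pics/pur.png

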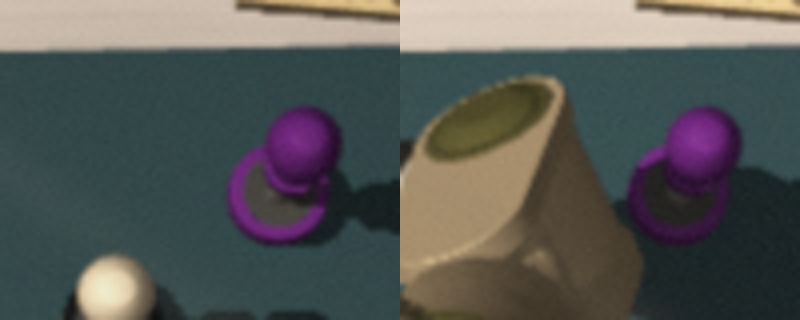

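The purple lamp hasn't moved and is clear of the wrist by about 30 mm. I'm handing in.

```bash
python3 -c "
from rig import env
print(env.close_job())"
```

```text
the job is handed in; nothing more can be done
None
```

I slid the frosted-bulb lamp into the smallest grey dock until its foot stopped against the back wall. I pushed it low on the foot with the two part-open fingers as a cradle, then backed straight off and handed in at about 16.5 s.

**Seating:** at the end of the push the force rose to about 9 N with almost no further travel. Before that, the readings stayed under about 4 N.

**Position after backing off:** the stem was within about 1 mm of the dock's origin along the push and about 1 mm across. The lamp looked upright, and the force on the tool was near zero. The bulb points in the top view gave about -2 mm both ways, and the visible foot edge read 2–3 mm short of its 33 mm radius in both views. I put the foot-edge difference down to its rounded rim.

**Other objects:** comparing pictures from before and after showed no change in the other bench objects that were in view. The arm hid part of the top view, but the spool was visible unmoved in the side view. The purple lamp stood as before, about 30 mm clear of the wrist.

No check failed. One fit to the foot in the top view was unusable once the lamp was between the dock arms, so I used the stem and wrist-camera readings instead.

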